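Refit the daikon grater's disc and turn it over by hand

ROBOT

A 6-joint arm with a two-finger parallel gripper is mounted at the origin on the work surface. World frame = base frame: x ahead of the robot, y to its left, z up, the work surface at z = 0. Lengths are in m, angles in rad, forces in N, time in s.
With the tool pointing down it reaches from about 0.325 to 0.85 m from the base axis. Payload 15.5 kg.
Tool frame: the origin (TCP) lies at the very end of the fingers, on their centre line; the grasp point (between the pads) lies arm.grip_depth behind it (arm.grip_depth is the distance from the TCP to the grasp point, in m); z points along the fingers, y is the direction in which the jaws open and shut (so a half turn about z gives the same grasp; the last joint's range is limited). The gripper opens to 91 mm and grips with 3 to 60 N. Pads are 32 mm wide; open, the fingers measure 118 mm over their backs; the gripper's body (76 mm by 178 mm) begins 60 mm behind the grasp point.
Start: joints at [-1.343, 0.494, 1.345, -0, 1.302, -0.096], TCP at [0.199, -0.593, 0.214] pointing down, gripper open.
Joint ranges: [-2.91, 2.91], [-0.82, 2.16], [0.22, 2.67], [-1.22, 4.37], [0.12, 2.79], [-3.08, 3.08]. Speed limits (rad/s): [1.89, 1.89, 2.57, 3.01, 3.01, 3.01].

INTERFACE

Orientations are given as a unit quaternion [w, x, y, z].
In Python, from workcell import sensors, viewer, arm gives the robot as it stands. The module is installed in compiled form; this text tells all that it offers.
- The arm moves only by the shell command python3 -m handwheel 'ROWS' [FORCE]. ROWS is JSON, one flat list of numbers, 7 for each row, row after row: the shift along the tool's x, y, z in m, then the turn, a rotation vector about the tool's x, y, z in rad, then the finger opening in m, from 0 to 0.0912. A call has exactly 5 rows; each row is the pose to reach, as a shift and turn from the pose commanded when the call began, along the tool's axes at that moment; what a row does not reach only later rows make up. A row lasts 1/10 s, in which the tool goes at most 50 mm and 8.59 degrees, less where a joint would pass 70% of its speed; a pose out of reach is approached as far as the arm can. A call with a gripper value outside its range is refused whole. The fingers move at their own pace and stop on an object; FORCE is the grip in N (left out, the last holds). Time passes only in rows, so rows that repeat a pose let the fingers close, or fill a call up. It gives the time, the measured TCP pose, the force and the opening at its end, in the units of the state.
- sensors.get_obs(): the state, without advancing time (a new reading comes with each control period).
- viewer.read_camera(name): name is "scene" or "top" or "wrist"; returns (picture, depth): 400x640x3 uint8, red, green, blue; 400x640 float32, m along the optical axis (not along the pixel's ray), 0 where there is no reading.
- viewer.camera_info(name): a dict with "vertical_fov" (degrees; the focal length in pixels is half the picture's height over the tangent of half this angle, whatever the lens; pixels are square), "cx", "cy" (the principal point, pixels), "distortion" ([k1, k2, p1, p2, k3] as OpenCV has them; the pictures are not rectified), "R" (3x3) and "t" (3): a world point X has camera coordinates R X + t. Camera axes: x right, y down, z forward; pixel columns grow to the right and rows downward; lengths in m; the calibration is good to about 2 mm. A picture is of the moment at which its call begins: read the wrist's pose just before it. camera_info takes no time and is no camera call; for the wrist camera it gives the pose at the moment of the call.
- arm.job_done(): hands the job in, once; it reports no verdict.
Trained networks look in the newest picture that a camera, given by its name, has taken for a name from the list of things; names that differ only in an ending like _2 or _b are one class to them, and where a whole thing is asked for, a point or a joint stands for the part that bears it (a point fixed in the world has none). Each returns a list of dicts, best first, with "p" (0 to 1); they miss things now and then, are a little off and sometimes report something else, mostly with a low value. They report only what shows in the picture. A call takes as long as a camera call.
- viewer.search_frame(thing, camera): "centre" ([column, row] in pixels, amid what is visible of it).
- viewer.silhouettes(thing, camera): "region" (400x640 bool, what is visible of it) and "centre" ([column, row] in pixels, amid what is visible of it).
- viewer.place_of(thing, camera): "centre" ([column, row] in pixels: a listed point, or the origin of a listed thing).
The state is a dict: "time": time; "joints": joint angles; "joint_vel": joint speeds; "tau": joint torques, N m; "position": TCP position; "tcp_rot": TCP orientation; "ft_force": force on the tool from outside, world axes, zero at the start; "wrist_torque": the same for the moment, N m; "grip_width": finger opening in m.
Only numpy, scipy, OpenCV 4.12 (cv2) and the standard library are available. Lean on these libraries where they do the work, as an engineer would, in place of code of your own. Each camera call takes 0.05 s, during which the arm holds its last target.

TASK

The washed grating disc is lying on the chopping board: fit it back on the spindle of the grating machine, feeling for the drive key and then pressing it fully home without forcing it. Then turn the disc by hand one full turn, or a little more, to make sure it carries the spindle round freely without rubbing, and leave it in place. Do not disturb anything else on the counter.

Things in the scene. Friction and masses are not known exactly. Their poses are not given: they have to be found in the camera images.
- disc: Grating disc, loose, 0.3 to 0.44 kg: steel plate of 180 mm diameter covered in small teeth, black bar handle on top. Origin at the centre of its underside (its lowest plane), z up. The plate's top is 16 mm above the origin; its rim is turned down to the underside, so it lies flat on the board. A round boss of 35 mm diameter in the middle rises to 26 mm above the origin.
- disc_handle (a point): Grip point of the disc's bar handle, on the disc's axis, 46 mm above the underside; axes as the disc. The bar is 70 mm long along x, 14 mm wide along y and stands from the plate (16 mm) to 58 mm above the underside. It can be pinched, or pushed round from the side with a fingertip.
- disc_hub (a point): Centre of the disc's underside; axes as the disc. Mouth of the hub's blind hole, 20.4 mm diameter, 24 mm deep. It is cut by two crossing slots, 10 mm wide and 13 mm deep, along x and y: the disc fits the drive key in four positions a quarter turn apart.
- machine: The grating machine, fixed: white base 240 x 240 mm, 95 mm high, on it a round steel bowl (outside diameter 208 mm, inside 200 mm, rim 145 mm above the counter) with the spindle in the middle; outlet chute and pulp tray (50 mm high) on its -x side, reaching 215 mm from the centre. Origin under its centre at counter height, z up.
- shaft_top (a point): Top of the machine's upright shaft, on its axis, 22 mm above the spindle's shoulder; axes as the machine. The shaft is 18 mm in diameter, its top 4 mm tapered. Across it lies the drive key, a brass bar 32 mm long, 6 mm wide, its top 10 mm below this point. The key's angle differs each time and no reading tells it: look from above or feel for it.
- spindle_seat (a point): On the spindle's axis, at the shoulder where the underside of a seated disc rests, 118 mm above the counter; axes as the machine. With slots missing the key the disc rests 12 mm too high and can be turned on it. Once they meet the key it sinks 2 to 4 mm and is caught; then spring plungers hold it up, and a push of about 5 to 10 N takes it past them, home on the shoulder.
- spindle (a joint): Angle of the spindle, rad: 0 at the start, positive counter-clockwise seen from above, turns either way without end. Even friction of about 0.1 N m: it does not follow a disc that rests lightly on the key, and stays where it is left. A seated disc has about 0.13 rad of play on the key either way.
- board: White plastic chopping board, 240 x 340 x 20 mm, on which the disc lies. Origin under its centre.
- daikon: Bystander: a cut piece of white radish, 62 mm diameter, 50 mm tall, standing on the board. Origin at the centre of its underside.
- cover: Bystander: the machine's clear cover, 208 mm diameter with a round feed tube, 105 mm tall in all. Origin at the centre of its underside.
- prep_bowl: Bystander: white bowl, 120 mm diameter, 50 mm tall. Origin at the centre of its underside.
- sauce_bowl: Bystander: blue bowl, 90 mm diameter, 40 mm tall. Origin at the centre of its underside.
- soy_bottle: Bystander: amber bottle with red cap, 60 mm diameter, 170 mm tall. Origin at the centre of its underside.
- brush: Bystander: a cleaning brush lying on the counter at the robot's right. Origin under its middle.

How it is judged:
On the way, in this order (a step that is already met when the one before it is completed fails the run):
1. the disc is fully home on the spindle: centred, level and down on the shoulder (horizontal distance between disc and spindle_seat below 0.004 m and z of disc in the frame of spindle_seat below 0.0025 m and angle between disc's own z axis and vertical below 0.06 rad), for 0.2 s.
2. with the disc home, the spindle has been turned one full turn (6.0 rad of the spindle's joint, either way, allows for the play) ((value of joint spindle above 6 rad or value of joint spindle below -6 rad) and z of disc in the frame of spindle_seat below 0.0025 m), for 0.1 s.
At the end, for the whole second after the job is handed in: The disc is fully home on the spindle (underside within 2.5 mm of the shoulder, within 4 mm of the axis, tilted less than 0.06 rad), released and at rest, and the spindle stands at least 6.0 rad, one full turn less the play, from where it started, either way round (all of step 2 and horizontal distance between disc and spindle_seat below 0.004 m and angle between disc's own z axis and vertical below 0.06 rad and angular speed of disc below 0.2 rad/s and contact force between the fingers and disc below 0.1 N); the robot touches nothing.
It fails at once if the disc is forced: it bears on the machine and its spindle with more than 60 N in all (contact force between disc and machine above 60 N).
It fails at once if something else on the counter is moved by more than 30 mm (distance of any of daikon, cover, prep_bowl, sauce_bowl, soy_bottle, brush from where it was at the start of the episode above 0.03 m).
It also fails if it takes over 72 s, if anything falls off the work surface, if the arm or the gripper's body presses on something with over 40 N, if the wrist force passes 120 N, or if a joint passes its speed limit or range.

## Working session

There is one attempt and no reset: what is moved stays moved. The work goes in short steps, Python scripts to look and compute and a shell command to move; the robot and the scene stay as the last step left them, time stands still between calls to the robot, and variables do not carry over. Pictures are saved under pics/ and viewed, and the job is handed in when it is done.

```bash
mkdir -p pics; ls
cat > h.py <<'E'
import numpy as np,cv2
from workcell import sensors,viewer,arm
from scipy.spatial.transform import Rotation as Ro
def K(ci):
    f=200/np.tan(np.radians(ci["vertical_fov"])/2)
    return np.array([[f,0,ci["cx"]],[0,f,ci["cy"]],[0,0,1.]])
def ray(ci,px):
    p=cv2.undistortPoints(np.array(px,float).reshape(-1,1,2),K(ci),np.array(ci["distortion"],float)).reshape(-1,2)
    R=np.array(ci["R"]);t=np.array(ci["t"])
    d=np.c_[p,np.ones(len(p))]@R
    return -R.T@t,d
def atz(ci,px,z):
    c,d=ray(ci,px); return c+d*((z-c[2])/d[:,2])[:,None]
def proj(ci,X):
    R=np.array(ci["R"]);t=np.array(ci["t"],float)
    return cv2.projectPoints(np.array(X,float).reshape(-1,1,3),cv2.Rodrigues(R)[0],t,K(ci),np.array(ci["distortion"],float))[0].reshape(-1,2)
def cloud(ci,depth):
    v,u=np.mgrid[0:400,0:640]
    p=cv2.undistortPoints(np.c_[u.ravel(),v.ravel()].astype(float).reshape(-1,1,2),K(ci),np.array(ci["distortion"],float)).reshape(-1,2)
    X=np.c_[p,np.ones(len(p))]*depth.reshape(-1,1)
    return ((X-np.array(ci["t"]))@np.array(ci["R"])).reshape(400,640,3)
def save(n,im): cv2.imwrite("pics/"+n+".png",im[...,::-1])
def st():
    o=sensors.get_obs()
    q=o["tcp_rot"];r=Ro.from_quat([q[1],q[2],q[3],q[0]])
    print("t",o["time"],"pos",np.round(o["position"],4),"F",np.round(o["ft_force"],2),"T",np.round(o["wrist_torque"],3),"w",round(float(o["grip_width"]),4),"j",np.round(o["joints"],3))
    print("Rtool",np.round(r.as_matrix(),4).tolist())
    return o,r
E
python3 - <<'E'
from h import *
st(); print(arm.grip_depth)
for n in("top","scene"):
    im,d=viewer.read_camera(n); save(n+"0",im); ci=viewer.camera_info(n); print(n,ci)
    np.save(n+"_d.npy",d)
    for th in (("disc_handle","shaft_top","disc","soy_bottle","cover","daikon","prep_bowl","sauce_bowl","brush") if n=="top" else ()):
        for r in viewer.place_of(th,n)[:2]: print(th,r)
E
```

```text
pics
t 0.0 pos [ 0.1987 -0.5921  0.2133] F [0.29 0.   0.39] T [-0.015 -0.04   0.018] w 0.0915 j [-1.343  0.494  1.346 -0.     1.302 -0.095]
Rtool [[0.948, 0.3181, -0.0003], [0.3181, -0.948, 0.0012], [0.0001, -0.0012, -1.0]]
0.0188
top {'vertical_fov': 51.58029421910187, 'cx': 314.45695506348335, 'cy': 196.84549411364395, 'distortion': array([0.03363434, 0.        , 0.        , 0.        , 0.        ]), 'R': array([[ 0.00929219, -0.99995465,  0.00208704],
       [-0.99820451, -0.0093994 , -0.05915572],
       [ 0.05917265, -0.0015336 , -0.99824659]]), 't': array([-0.00214122,  0.65300476,  1.52008592])}
disc_handle {'centre': [275.4, 241.7], 'p': 0.79}
disc_handle {'centre': [277.2, 243.2], 'p': 0.55}
shaft_top {'centre': [278.3, 242.4], 'p': 0.74}
shaft_top {'centre': [381.8, 230.9], 'p': 0.58}
disc {'centre': [277.3, 243.0], 'p': 0.95}
soy_bottle {'centre': [232.5, 168.7], 'p': 0.77}
soy_bottle {'centre': [383.4, 226.5], 'p': 0.29}
cover {'centre': [177.0, 204.5], 'p': 0.7}
daikon {'centre': [222.8, 226.5], 'p': 0.7}
prep_bowl {'centre': [293.3, 163.6], 'p': 0.66}
sauce_bowl {'centre': [352.6, 158.9], 'p': 0.94}
brush {'centre': [457.1, 221.2], 'p': 0.89}
brush {'centre': [380.1, 229.6], 'p': 0.31}
scene {'vertical_fov': 43.87349016891742, 'cx': 316.08175803221474, 'cy': 198.98390211930334, 'distortion': array([-0.15209926,  0.        ,  0.        ,  0.        ,  0.        ]), 'R': array([[ 0.75842524,  0.65166318,  0.01123657],
       [ 0.381743  , -0.43017829, -0.81805802],
       [-0.52826456,  0.62472533, -0.57502593]]), 't': array([-0.4729208 , -0.17631936,  1.95007165])}
```

View pics/top0.png

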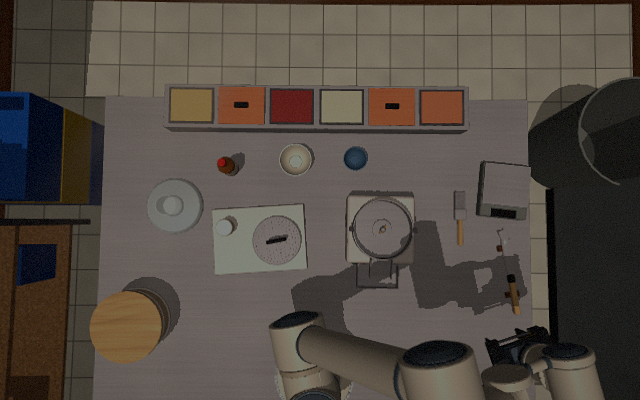

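View pics/scene0.png

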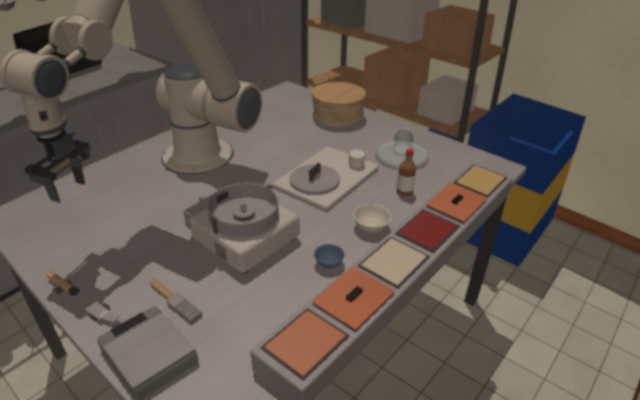

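Run:
```python
from h import *
im=cv2.imread("pics/top0.png")
cv2.imwrite("pics/crop0.png",cv2.resize(im[180:290,220:440],None,fx=3.5,fy=3.5,interpolation=cv2.INTER_CUBIC))
ci=viewer.camera_info("top")
P=cloud(ci,np.load("top_d.npy")); 
print("handle",atz(ci,[[275.4,241.7],[277.2,243.2]],.066),"shaft",atz(ci,[[381.8,230.9]],.14),"cover",atz(ci,[[177,204.5]],0), "disc",atz(ci,[[277.3,243]],.02))
Z=P[...,2]
m=(Z>.07)&(Z<.09);m[:,:240]=0;m[:,320:]=0;m[:215]=0
print("handle pts",m.sum(),P[m].mean(0) if m.any() else 0)
c=P[m][:,:2]; w,v=np.linalg.eigh(np.cov(c.T)); print(w,v)
m=(Z>.13)&(Z<.155);m[:,:330]=0;m[:,440:]=0;m[:180]=0;m[280:]=0
c=P[m];print("rim/shaft",len(c)); 
r=np.c_[2*c[:,:2],np.ones(len(c))];
for i in range(3):
    s=np.linalg.lstsq(np.c_[2*c[:,:2],np.ones(len(c))],(c[:,:2]**2).sum(1),rcond=None)[0]
    rr=np.hypot(*(c[:,:2]-s[:2]).T); print(s[:2],np.sqrt(s[2]+s[:2]@s[:2]),len(c)); c=c[abs(rr-.102)<.01]
```

```text
handle [[0.48805215 0.14236833 0.066     ]
 [0.48276757 0.13584743 0.066     ]] shaft [[ 0.5317487  -0.22642226  0.14      ]] cover [[0.62057514 0.51849962 0.        ]] disc [[0.48106138 0.13948836 0.02      ]]
handle pts 74 [0.49436332 0.1417318  0.07684012]
[1.54776885e-05 4.14017528e-04] [[-0.97945191 -0.20167785]
 [-0.20167785  0.97945191]]
rim/shaft 350
[ 0.53852741 -0.22937656] 0.09833166162241104 350
[ 0.53858354 -0.22874128] 0.10164567098969987 323
[ 0.53857717 -0.22861614] 0.10158975072541665 321
```

View crop.

View pics/crop0.png

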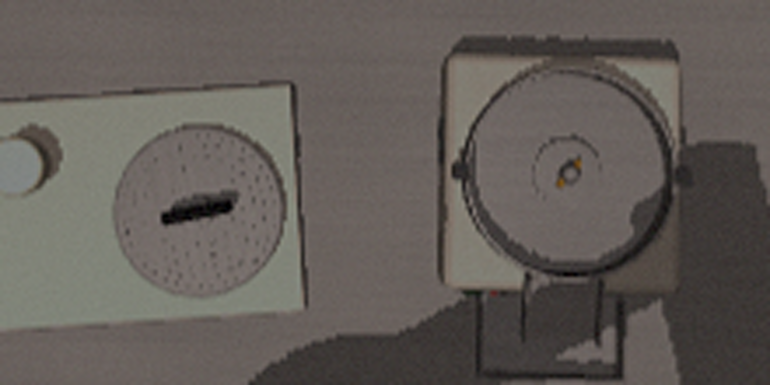

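Run:
```python
from h import *
ci=viewer.camera_info("top")
P=cloud(ci,np.load("top_d.npy")); Z=P[...,2]
print("board z",np.median(Z[265:270,225:260]),"counter",np.median(Z[180:195,100:140]), "base",np.median(Z[198:201,350:360]))
m=(Z>.028)&(Z<.045);m[:,:245]=0;m[:,307:]=0;m[:210]=0;m[270:]=0
c=P[m];print(len(c),c.mean(0),c[:,:2].min(0),c[:,:2].max(0),np.median(c[:,2]))
m=(Z>.06)&(Z<.09);m[:,:240]=0;m[:,320:]=0;m[:215]=0;m[290:]=0
c=P[m];print(len(c),c.min(0),c.max(0),c.mean(0))
print(Z[236:247,262:292].round(3)*1000)
```

```text
board z 0.01854197001492576 counter -0.000835804011396529 base 0.09315165251997425
1742 [0.49401944 0.14168127 0.03514425] [0.3980145 0.0552946] [0.58055905 0.25670882] 0.035037532508659805
77 [0.48372308 0.10777951 0.06781853] [0.50558246 0.17461742 0.08419978] [0.49445261 0.14157446 0.07653217]
[[  31.   34.   31.   39.   40.   35.   31.   36.   36.   33.   30.   33.
    40.   51.   43.   51.   50.   34.   32.   33.   36.   32.   37.   33.
    33.   40.   38.   36.   35.   27.]
 [1556.   43.   34.   37.   44.   40.   34.   39.   33.   37.   31.   46.
    49.   45.   40.   41.   43.   43.   48.   75.   74.   70.   80.   58.
    35.   38.   30.   37.   34.   39.]
 [  36.   34.   35.   38.   34.   37.   39.   36.   39.   32.   40.   42.
    46.   47.   73.   82.   78.   69.   74.   68.   76.   79.   80.   72.
    42.   38.   34.   36.   38.   33.]
 [  40.   32.   33.   28.   41.   41.   36.   37.   56.   74.   73.   79.
    74.   78.   76.   77.   78.   76.   75.   77.   76.   83.   81.   71.
    29.   29.   37.   38.   36.   31.]
 [  40.   35.   35.   37.   43.   71.   77.   71.   77
[... 555 characters left out ...]
.   78.   37.   42.   44.
    40.   44.   48.   44.   49.   47.   41.   36.   32.   35.   32.   40.
    40.   37.   31.   34.   35.   39.]
 [  31.   32.   37.   34.   31.   34.   32.   32.   36.   35.   35.   34.
    37.   45.   44.   44.   37.   36.   30.   32.   40.   36.   39.   36.
    35.   39.   31.   40.   31.   34.]
 [  36.   33.   36.   36.   34.   31.   35.   35.   40.   35.   38.   38.
    29.   37.   32.   36.   33.   41.   36.   37.   34.   28.   33.   36.
    42.   33.   32.   31.   32.   35.]
 [  34.   31.   33.   41.   35.   38.   29.   32.   34.   33.   31.   33.
    34.   29.   36.   33.   35.   35.   35.   33.   35.   38.   42.   33.
    36.   32.   38.   33.   32.   31.]]
```

```bash
cat >> h.py <<'E'
def plan(x,y,z,yaw_deg):
    o,r=st()
    d=r.inv().apply(np.array([x,y,z])-o["position"])
    M=r.as_matrix(); yaw=np.degrees(np.arctan2(M[1,0],M[0,0]))
    T=Ro.from_matrix(np.array([[np.cos(a:=np.radians(yaw_deg)),np.sin(a),0],[np.sin(a),-np.cos(a),0],[0,0,-1]]))
    print("yaw",yaw,"shift",np.round(d,4),"rotvec",np.round((r.inv()*T).as_rotvec(),4))
E
python3 - <<'E'
from h import *
ci=viewer.camera_info("wrist"); o,r=st()
c=-np.array(ci["R"]).T@np.array(ci["t"]); print("cam in tool",r.inv().apply(c-o["position"]),"fwd",r.inv().apply(np.array(ci["R"])[2]),ci["vertical_fov"])
im=cv2.imread("pics/top0.png").astype(int)[...,::-1]
s=im[215:245,368:396]; k=(s[...,0]-s[...,2]>40); v,u=np.nonzero(k); print(np.c_[u+368,v+215,s[k]])
cc=viewer.camera_info("top")
X=atz(cc,np.c_[u+368,v+215],.13); print(X.mean(0)); w,e=np.linalg.eigh(np.cov(X[:,:2].T)); print(w,e,np.degrees(np.arctan2(e[1,1],e[0,1])))
plan(0.45,-0.2287,0.35,101.6)
E
```

```text
t 0.55 pos [ 0.1988 -0.5925  0.2139] F [-0.95  0.3  -0.41] T [-0.005  0.024 -0.015] w 0.0913 j [-1.343  0.494  1.346 -0.     1.303 -0.095]
Rtool [[0.948, 0.3182, -0.0], [0.3182, -0.948, 0.0], [-0.0, -0.0, -1.0]]
cam in tool [ 8.08763672e-02 -8.43275954e-06 -1.71569838e-01] fwd [-2.83863076e-01 -6.07874819e-04  9.58864633e-01] 64.88189058029499
[[384 226  92  64  28]
 [385 226 113  79  29]
 [384 227  78  53  26]
 [385 227 108  78  39]
 [380 231 108  78  37]
 [379 232  97  66  26]
 [380 232 120  83  20]
 [380 233 107  86  63]]
[ 0.53719564 -0.22918917  0.13      ]
[3.77873986e-06 1.83109235e-04] [[-0.64721106 -0.76231086]
 [-0.76231086  0.64721106]] 139.66834403699687
t 0.55 pos [ 0.1988 -0.5925  0.2139] F [-0.95  0.3  -0.41] T [-0.005  0.024 -0.015] w 0.0913 j [-1.343  0.494  1.346 -0.     1.303 -0.095]
Rtool [[0.948, 0.3182, -0.0], [0.3182, -0.948, 0.0], [-0.0, -0.0, -1.0]]
yaw 18.55132451868105 shift [ 0.3539 -0.265  -0.1361] rotvec [-0.     -0.     -1.4495]
```

Run:
```python
from h import *
plan(0.53,-0.27,0.30,101.6)
```

```text
t 0.55 pos [ 0.1988 -0.5925  0.2139] F [-0.95  0.3  -0.41] T [-0.005  0.024 -0.015] w 0.0913 j [-1.343  0.494  1.346 -0.     1.303 -0.095]
Rtool [[0.948, 0.3182, -0.0], [0.3182, -0.948, 0.0], [-0.0, -0.0, -1.0]]
yaw 18.55132451868105 shift [ 0.4166 -0.2004 -0.0861] rotvec [-0.     -0.     -1.4495]
```

```bash
python3 -m handwheel '[0.042,-0.02,-0.009,0,0,-0.145,0.0912, 0.083,-0.04,-0.017,0,0,-0.29,0.0912, 0.125,-0.06,-0.026,0,0,-0.435,0.0912, 0.167,-0.08,-0.034,0,0,-0.58,0.0912, 0.208,-0.1,-0.043,0,0,-0.725,0.0912]'; python3 -c "
from h import *
plan(0.53,-0.27,0.30,101.6)"
```

```text
time: 1.05
position: [0.3653, -0.4301, 0.2573]
tcp_rot: [0.0, 0.864, 0.503, 0.0]
ft_force: [0.6, -0.5, -0.0]
grip_width: 0.0913
t 1.05 pos [ 0.3653 -0.4301  0.2573] F [ 0.56 -0.52 -0.04] T [-0.049 -0.077  0.009] w 0.0913 j [-0.973  0.367  1.437  0.     1.337 -0.456]
Rtool [[0.4936, 0.8697, 0.0001], [0.8697, -0.4936, -0.0001], [-0.0, 0.0002, -1.0]]
yaw 60.423740363743995 shift [ 0.2205  0.0642 -0.0427] rotvec [ 2.000e-04  1.000e-04 -7.187e-01]
```

```bash
python3 -m handwheel '[0.044,0.013,-0.009,0,0,-0.145,0.0912, 0.088,0.026,-0.017,0,0,-0.29,0.0912, 0.132,0.039,-0.026,0,0,-0.435,0.0912, 0.176,0.051,-0.034,0,0,-0.58,0.0912, 0.2205,0.064,-0.043,0,0,-0.719,0.0912]'
python3 - <<'E'
from h import *
o,r=st()
ci=viewer.camera_info("wrist"); im,d=viewer.read_camera("wrist"); save("w1",im); np.save("w1d.npy",d)
import pickle; pickle.dump(ci,open("w1.pkl","wb"))
for th in("shaft_top","machine"):
    for q in viewer.place_of(th,"wrist")[:2]: print(th,q,atz(ci,[q["centre"]],.14))
P=cloud(ci,d);Z=P[...,2]
m=(Z>.141)&(Z<.150)&(np.hypot(P[...,0]-.5385,P[...,1]+.2287)<.12)
c=P[m]
for i in range(4):
    s=np.linalg.lstsq(np.c_[2*c[:,:2],np.ones(len(c))],(c[:,:2]**2).sum(1),rcond=None)[0]
    rr=np.hypot(*(c[:,:2]-s[:2]).T); print(s[:2],np.sqrt(s[2]+s[:2]@s[:2]),len(c)); c=c[abs(rr-.102)<.004]
m=(np.hypot(P[...,0]-.5385,P[...,1]+.2287)<.014)&(Z>.134)&(Z<.146)
print("shaft",P[m].mean(0),m.sum(),P[m].min(0),P[m].max(0))
E
```

```text
time: 1.55
position: [0.5307, -0.2707, 0.3004]
tcp_rot: [0.0, 0.632, 0.775, -0.0]
ft_force: [0.8, -1.5, -0.3]
grip_width: 0.0913
t 1.55 pos [ 0.5307 -0.2707  0.3004] F [ 0.8  -1.52 -0.27] T [-0.099 -0.152  0.014] w 0.0913 j [-0.572  0.382  1.293 -0.     1.466 -0.775]
Rtool [[-0.2016, 0.9795, 0.0001], [0.9795, 0.2016, -0.0001], [-0.0002, 0.0001, -1.0]]
shaft_top {'centre': [332.7, 143.8], 'p': 0.72} [[ 0.53475011 -0.22776806  0.14      ]]
machine {'centre': [332.6, 137.8], 'p': 0.97} [[ 0.53332744 -0.22171977  0.14      ]]
[ 0.53538934 -0.22941657] 0.10086875781251457 3300
[ 0.53538495 -0.22950806] 0.10092417487999787 3080
[ 0.53538498 -0.22951774] 0.10091989092470406 3077
[ 0.53538498 -0.22951774] 0.10091989092470406 3077
shaft [ 0.53476904 -0.22947273  0.13934087] 222 [ 0.5264744  -0.23836706  0.13456398] [ 0.54375935 -0.22124089  0.14276543]
```

View pics/w1.png

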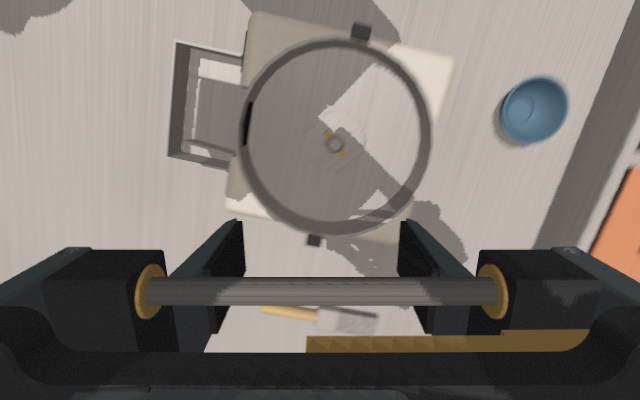

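Run:
```python
from h import *
import pickle; ci=pickle.load(open("w1.pkl","rb"))
im=cv2.imread("pics/w1.png").astype(int)[...,::-1]
s=im[120:170,305:365]; k=(s[...,0]-s[...,2]>45); v,u=np.nonzero(k)
X=atz(ci,np.c_[u+305,v+120],.13);print(len(X),X.mean(0),X.min(0),X.max(0)); w,e=np.linalg.eigh(np.cov(X[:,:2].T)); print(w,np.degrees(np.arctan2(e[1,1],e[0,1])))
plan(.49,.1,.17,101.6)
```

```text
59 [ 0.53627836 -0.22759562  0.13      ] [ 0.52380611 -0.23993699  0.13      ] [ 0.54974815 -0.2168266   0.13      ]
[1.99484101e-06 1.66866715e-04] 139.3173741125893
t 1.7 pos [ 0.5314 -0.2704  0.3003] F [0.23 0.06 0.35] T [ 0.005 -0.099  0.027] w 0.0912 j [-0.571  0.383  1.292  0.     1.466 -0.772]
Rtool [[-0.2001, 0.9798, 0.001], [0.9798, 0.2001, -0.0004], [-0.0006, 0.0009, -1.0]]
yaw 101.54426495962876 shift [0.3713 0.0334 0.1302] rotvec [ 0.0009  0.0006 -0.001 ]
```

```bash
python3 -m handwheel '[0.045,0.004,0.01,0,0,0,0.0912, 0.09,0.008,0.03,0,0,0,0.0912, 0.135,0.012,0.045,0,0,0,0.0912, 0.18,0.016,0.06,0,0,0,0.0912, 0.225,0.02,0.075,0,0,0,0.0912]';  python3 -m handwheel '[0.045,0.004,0.01,0,0,0,0.0912, 0.09,0.008,0.03,0,0,0,0.0912, 0.135,0.012,0.045,0,0,0,0.0912, 0.146,0.014,0.055,0,0,0,0.0912, 0.146,0.014,0.055,0,0,0,0.0912]'
python3 - <<'E'
from h import *
o,r=st()
ci=viewer.camera_info("wrist"); im,d=viewer.read_camera("wrist"); save("w2",im); np.save("w2d.npy",d)
import pickle; pickle.dump(ci,open("w2.pkl","wb"))
for th,z in(("disc_handle",.066),("disc",.02)):
    for q in viewer.place_of(th,"wrist")[:2]: print(th,q,atz(ci,[q["centre"]],z))
P=cloud(ci,d);Z=P[...,2]
m=(Z>.06)&(Z<.09)&(np.hypot(P[...,0]-.494,P[...,1]-.1417)<.05)
c=P[m]; print(len(c),c.min(0),c.max(0)); 
m=m&(Z>.074)&(Z<.082); c=P[m][:,:2]
(cx,cy),(w,h),a=cv2.minAreaRect((c*1000).astype(np.float32)); print(cx,cy,w,h,a); 
w,e=np.linalg.eigh(np.cov(c.T)); print(c.mean(0),np.degrees(np.arctan2(e[1,1],e[0,1])))
E
```

```text
time: 2.2
position: [0.5042, -0.0471, 0.2243]
tcp_rot: [0.0, 0.635, 0.772, -0.0]
ft_force: [0.9, 1.0, 0.4]
grip_width: 0.0914
time: 2.7
position: [0.4894, 0.0987, 0.1688]
tcp_rot: [-0.001, 0.634, 0.774, -0.001]
ft_force: [1.1, -0.7, 0.4]
grip_width: 0.0915
t 2.7 pos [0.4894 0.0987 0.1688] F [ 1.09 -0.67  0.4 ] T [-0.06  -0.167  0.046] w 0.0915 j [ 0.079  0.375  1.706 -0.     1.063 -0.118]
Rtool [[-0.1967, 0.9805, -0.0022], [0.9805, 0.1967, -0.0004], [0.0001, -0.0022, -1.0]]
disc_handle {'centre': [330.6, 150.3], 'p': 0.85} [[0.48937178 0.14200519 0.066     ]]
disc {'centre': [332.1, 141.7], 'p': 0.97} [[0.4916024  0.14478652 0.02      ]]
1349 [0.4781279  0.10709052 0.06476879] [0.50358833 0.17685675 0.08163215]
491.2312316894531 141.71942138671875 13.505043029785156 69.38121032714844 11.604167938232422
[0.49053036 0.14356811] 101.46765456110239
```

View pics/w2.png

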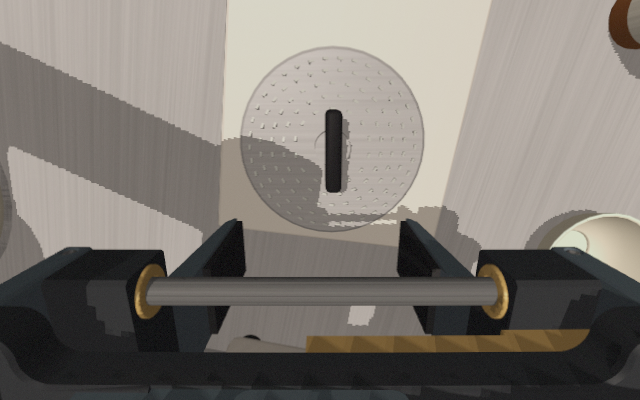

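```bash
python3 -c "
from h import *
plan(0.492,0.1417,0.052,101.5)"
```

```text
t 2.85 pos [0.4909 0.0967 0.1704] F [-0.08  0.25  0.57] T [-0.021 -0.137  0.023] w 0.0914 j [ 0.075  0.373  1.704 -0.     1.065 -0.12 ]
Rtool [[-0.1942, 0.981, 0.0006], [0.981, 0.1942, -0.0003], [-0.0004, 0.0005, -1.0]]
yaw 101.19627655525424 shift [0.0439 0.0098 0.1184] rotvec [ 0.0005  0.0004 -0.0053]
```

```bash
python3 -m handwheel '[0.03,0.007,0.03,0,0,-0.004,0.0912, 0.044,0.0098,0.06,0,0,-0.005,0.0912, 0.044,0.0098,0.09,0,0,-0.005,0.0912, 0.044,0.0098,0.118,0,0,-0.005,0.0912, 0.044,0.0098,0.118,0,0,-0.005,0.0912]' 40; python3 -c "
from h import *
st()"; python3 -m handwheel '[0,0,0,0,0,0,0.0, 0,0,0,0,0,0,0, 0,0,0,0,0,0,0, 0,0,0,0,0,0,0, 0,0,0,0,0,0,0]' 40 ;  python3 -c "
from h import *
st()"
```

```text
time: 3.35
position: [0.4903, 0.1416, 0.0499]
tcp_rot: [-0.001, 0.633, 0.774, -0.002]
ft_force: [0.2, -1.2, 1.1]
grip_width: 0.0913
t 3.35 pos [0.4903 0.1416 0.0499] F [ 0.19 -1.18  1.09] T [ 0.021 -0.076  0.054] w 0.0913 j [ 0.164  0.57   1.792 -0.     0.783 -0.036]
Rtool [[-0.1988, 0.98, -0.0039], [0.98, 0.1988, -0.0008], [-0.0, -0.004, -1.0]]
time: 3.85
position: [0.4917, 0.1432, 0.0525]
tcp_rot: [0.0, 0.632, 0.775, 0.0]
ft_force: [-0.3, 0.3, 0.4]
grip_width: 0.0538
t 3.85 pos [0.4917 0.1432 0.0525] F [-0.26  0.29  0.41] T [-0.008 -0.126  0.031] w 0.0538 j [ 0.167  0.566  1.791 -0.     0.784 -0.035]
Rtool [[-0.2006, 0.9797, 0.001], [0.9797, 0.2006, 0.0001], [-0.0001, 0.001, -1.0]]
```

```bash
for i in 1 2; do python3 -m handwheel '[0,0,0,0,0,0,0.0, 0,0,0,0,0,0,0, 0,0,0,0,0,0,0, 0,0,0,0,0,0,0, 0,0,0,0,0,0,0]' 40 ; done; python3 -c "
from h import *
st();st()"
```

```text
time: 4.35
position: [0.4913, 0.1432, 0.0519]
tcp_rot: [-0.0, 0.632, 0.775, -0.0]
ft_force: [-4.1, -0.1, 2.5]
grip_width: 0.0144
time: 4.85
position: [0.4913, 0.1432, 0.0519]
tcp_rot: [-0.0, 0.632, 0.775, -0.0]
ft_force: [-1.0, 0.5, -1.7]
grip_width: 0.0136
t 4.85 pos [0.4913 0.1432 0.0519] F [-0.97  0.49 -1.66] T [ 0.038 -0.008  0.022] w 0.0136 j [ 0.167  0.567  1.791  0.     0.784 -0.035]
Rtool [[-0.2006, 0.9797, -0.0002], [0.9797, 0.2006, -0.0], [0.0, -0.0002, -1.0]]
t 4.85 pos [0.4913 0.1432 0.0519] F [-0.97  0.49 -1.66] T [ 0.038 -0.008  0.022] w 0.0136 j [ 0.167  0.567  1.791  0.     0.784 -0.035]
Rtool [[-0.2006, 0.9797, -0.0002], [0.9797, 0.2006, -0.0], [0.0, -0.0002, -1.0]]
```

```bash
python3 -m handwheel '[0,0,-0.03,0,0,0,0, 0,0,-0.07,0,0,0,0, 0,0,-0.11,0,0,0,0, 0,0,-0.15,0,0,0,0, 0,0,-0.18,0,0,0,0]' 40
python3 - <<'E'
from h import *
o,r=st()
ci=viewer.camera_info("wrist"); im,d=viewer.read_camera("wrist"); save("w3",im); np.save("w3d.npy",d)
P=cloud(ci,d)
T=r.inv().apply((P-o["position"]).reshape(-1,3)).reshape(P.shape)
z=T[...,2]; 
m=(z>.008)&(z<.02)&(np.hypot(T[...,0],T[...,1])<.1); c=T[m]; print("plate",len(c),c.mean(0),c.min(0),c.max(0))
m=(z>-.04)&(z<-.022)&(abs(T[...,0])<.05)&(abs(T[...,1])<.012);c=T[m];print("bar",len(c),c.mean(0) if len(c) else 0,c.min(0),c.max(0))
import pickle;pickle.dump((ci,o,r),open("w3.pkl","wb"))
plan(.5355,-.2295,.232,139.5)
E
```

```text
time: 5.35
position: [0.4915, 0.1432, 0.2343]
tcp_rot: [0.001, 0.632, 0.775, 0.001]
ft_force: [0.9, -0.6, -4.1]
grip_width: 0.0136
t 5.35 pos [0.4915 0.1432 0.2343] F [ 0.9  -0.6  -4.05] T [-0.018 -0.2    0.031] w 0.0136 j [ 0.167  0.313  1.593 -0.     1.235 -0.035]
Rtool [[-0.2006, 0.9797, 0.0016], [0.9797, 0.2006, 0.0003], [-0.0001, 0.0016, -1.0]]
plate 34206 [0.03495535 0.00040919 0.01505235] [-0.07818239 -0.08930807  0.00811813] [0.08818256 0.08941151 0.01963669]
bar 2862 [ 8.22745305e-03  8.84900860e-05 -2.69727800e-02] [-0.03550898 -0.01199021 -0.03994738] [ 0.0341623   0.01198761 -0.02202164]
t 5.4 pos [0.4933 0.1436 0.2382] F [2.38 0.59 3.78] T [ 0.091 -0.4   -0.039] w 0.0137 j [ 0.167  0.308  1.587 -0.     1.239 -0.035]
Rtool [[-0.2007, 0.9796, 0.0069], [0.9796, 0.2007, 0.0011], [-0.0003, 0.007, -1.0]]
yaw 101.58042103545358 shift [-0.374  -0.0336  0.0061] rotvec [ 0.0066  0.0026 -0.6618]
```

View pics/w3.png

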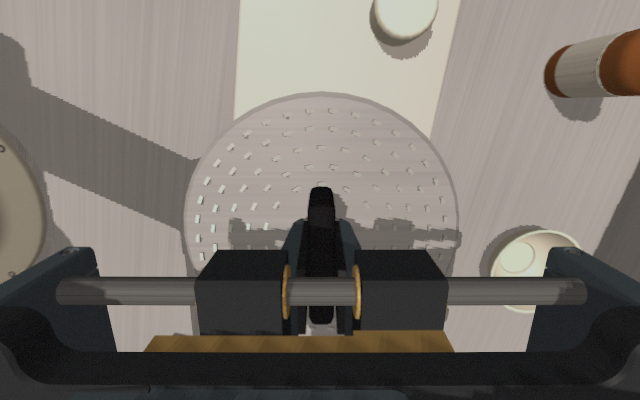

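```bash
python3 -m handwheel '[-0.03,-0.003,0,0,0,-0.07,0, -0.07,-0.006,0,0,0,-0.15,0, -0.11,-0.01,0,0,0,-0.22,0, -0.15,-0.014,0,0,0,-0.3,0, -0.19,-0.017,0,0,0,-0.37,0]' 40
python3 - <<'E'
from h import *
plan(.5345,-.228,.232,139.5)
E
```

```text
time: 5.9
position: [0.5124, -0.0478, 0.2315]
tcp_rot: [-0.0, 0.477, 0.879, -0.0]
ft_force: [0.7, -0.0, -2.8]
grip_width: 0.0139
t 5.9 pos [ 0.5124 -0.0478  0.2315] F [ 0.71 -0.03 -2.85] T [-0.014 -0.176  0.03 ] w 0.0139 j [-0.209  0.32   1.589  0.     1.233 -0.785]
Rtool [[-0.5442, 0.839, -0.0006], [0.839, 0.5442, 0.0001], [0.0004, -0.0004, -1.0]]
yaw 122.96869026599778 shift [-0.1632 -0.0795 -0.0005] rotvec [-0.0003 -0.0005 -0.2885]
```

```bash
python3 -m handwheel '[-0.04,-0.019,0,0,0,-0.07,0, -0.08,-0.039,0,0,0,-0.14,0, -0.12,-0.058,0,0,0,-0.21,0, -0.15,-0.073,0,0,0,-0.27,0, -0.1635,-0.0795,0,0,0,-0.2885,0]' 40 ;python3 -m handwheel '[0,0,0.01,0,0,0,0, 0,0,0.02,0,0,0,0, 0,0,0.03,0,0,0,0,0,0,0.04,0,0,0,0, 0,0,0.046,0,0,0,0]' 40
python3 - <<'E'
from h import *
st()
im,d=viewer.read_camera("scene"); save("s1",im[140:300,150:350]); 
im,d=viewer.read_camera("top"); save("t1",im); 
plan(.5345,-.228,.180,139.5)
E
```

```text
time: 6.4
position: [0.5343, -0.2299, 0.2312]
tcp_rot: [-0.0, 0.348, 0.938, -0.0]
ft_force: [0.6, 1.4, -3.8]
grip_width: 0.0144
time: 6.9
position: [0.5341, -0.2259, 0.1846]
tcp_rot: [-0.001, 0.347, 0.938, 0.0]
ft_force: [-0.2, 0.1, -3.5]
grip_width: 0.0138
t 6.9 pos [ 0.5341 -0.2259  0.1846] F [-0.17  0.06 -3.5 ] T [ 0.069 -0.143  0.013] w 0.0138 j [-0.503  0.461  1.495  0.     1.187 -1.364]
Rtool [[-0.7587, 0.6515, -0.0013], [0.6515, 0.7587, 0.0008], [0.0015, -0.0003, -1.0]]
t 7.0 pos [ 0.5341 -0.2261  0.1849] F [-0.49  0.32 -3.51] T [ 0.017 -0.144 -0.005] w 0.0139 j [-0.503  0.461  1.495  0.     1.188 -1.364]
Rtool [[-0.7585, 0.6517, -0.0015], [0.6517, 0.7585, 0.0008], [0.0017, -0.0003, -1.0]]
yaw 139.3313903398665 shift [-0.0015 -0.0011  0.0049] rotvec [-0.0003 -0.0017 -0.0029]
```

```bash
python3 -m handwheel '[-0.0015,-0.0011,0.002,0,0,0,0, -0.0015,-0.0011,0.004,0,0,0,0, -0.0015,-0.0011,0.007,0,0,0,0,-0.0015,-0.0011,0.01,0,0,0,0, -0.0015,-0.0011,0.011,0,0,0,0]' 40 ; python3 -c "
from h import *
st()"
```

```text
time: 7.5
position: [0.5348, -0.2286, 0.1746]
tcp_rot: [-0.0, 0.348, 0.938, 0.0]
ft_force: [-0.7, -0.4, -3.3]
grip_width: 0.0139
t 7.5 pos [ 0.5348 -0.2286  0.1746] F [-0.67 -0.36 -3.33] T [ 0.052 -0.136 -0.026] w 0.0139 j [-0.507  0.474  1.504  0.     1.164 -1.367]
Rtool [[-0.7582, 0.6521, -0.0003], [0.6521, 0.7582, 0.0002], [0.0003, -0.0001, -1.0]]
```

```bash
python3 -m handwheel '[0,0,0.001,0,0,0,0, 0,0,0.002,0,0,0,0, 0,0,0.003,0,0,0,0,0,0,0.004,0,0,0,0, 0,0,0.004,0,0,0,0]' 40 ; python3 -c "
from h import *
st()"
```

```text
time: 8.0
position: [0.5349, -0.2286, 0.1708]
tcp_rot: [-0.0, 0.348, 0.938, 0.0]
ft_force: [-0.5, 0.1, -4.0]
grip_width: 0.0138
t 8.0 pos [ 0.5349 -0.2286  0.1708] F [-0.47  0.14 -4.  ] T [ 0.029 -0.102  0.043] w 0.0138 j [-0.507  0.478  1.508 -0.     1.155 -1.367]
Rtool [[-0.7582, 0.6521, -0.0001], [0.6521, 0.7582, 0.0001], [0.0001, -0.0, -1.0]]
```

```bash
python3 -m handwheel '[0,0,0.001,0,0,0,0, 0,0,0.002,0,0,0,0, 0,0,0.003,0,0,0,0,0,0,0.004,0,0,0,0, 0,0,0.004,0,0,0,0]' 40 ; python3 -c "
from h import *
st()"
```

```text
time: 8.5
position: [0.5349, -0.2286, 0.1668]
tcp_rot: [-0.0, 0.348, 0.938, 0.0]
ft_force: [0.0, -0.6, -3.4]
grip_width: 0.0136
t 8.5 pos [ 0.5349 -0.2286  0.1668] F [ 0.   -0.65 -3.42] T [ 0.039 -0.129  0.003] w 0.0136 j [-0.507  0.483  1.513  0.     1.146 -1.367]
Rtool [[-0.7582, 0.6521, -0.0002], [0.6521, 0.7582, 0.0001], [0.0002, -0.0, -1.0]]
```

```bash
python3 -m handwheel '[0,0,0.001,0,0,0,0, 0,0,0.002,0,0,0,0, 0,0,0.003,0,0,0,0,0,0,0.003,0,0,0,0, 0,0,0.003,0,0,0,0]' 40 ; python3 -c "
from h import *
st()"
```

```text
time: 9.0
position: [0.5349, -0.2286, 0.1639]
tcp_rot: [-0.0, 0.348, 0.938, -0.0]
ft_force: [-0.3, 0.1, -3.5]
grip_width: 0.0139
t 9.0 pos [ 0.5349 -0.2286  0.1639] F [-0.33  0.12 -3.49] T [ 0.    -0.147  0.026] w 0.0139 j [-0.507  0.486  1.516 -0.     1.14  -1.367]
Rtool [[-0.7582, 0.6521, -0.0001], [0.6521, 0.7582, 0.0], [0.0001, -0.0, -1.0]]
```

```bash
python3 -m handwheel '[0,0,0.001,0,0,0,0, 0,0,0.002,0,0,0,0, 0,0,0.003,0,0,0,0,0,0,0.003,0,0,0,0, 0,0,0.003,0,0,0,0]' 40 ; python3 -c "
from h import *
st()"
```

```text
time: 9.5
position: [0.5349, -0.2286, 0.1609]
tcp_rot: [-0.0, 0.348, 0.938, -0.0]
ft_force: [-0.3, -0.7, -4.1]
grip_width: 0.014
t 9.5 pos [ 0.5349 -0.2286  0.1609] F [-0.25 -0.74 -4.1 ] T [ 0.094 -0.086  0.007] w 0.014 j [-0.507  0.489  1.519 -0.     1.133 -1.367]
Rtool [[-0.7582, 0.6521, -0.0], [0.6521, 0.7582, 0.0], [0.0, -0.0, -1.0]]
```

```bash
python3 -m handwheel '[0,0,0.001,0,0,0,0, 0,0,0.001,0,0,0,0, 0,0,0.002,0,0,0,0,0,0,0.002,0,0,0,0, 0,0,0.002,0,0,0,0]' 40 ; python3 -c "
from h import *
st()"
```

```text
time: 10.0
position: [0.5348, -0.2287, 0.1589]
tcp_rot: [-0.0, 0.348, 0.938, -0.0]
ft_force: [-1.5, -0.9, -1.3]
grip_width: 0.0136
t 10.0 pos [ 0.5348 -0.2287  0.1589] F [-1.55 -0.94 -1.27] T [-0.093  0.252  0.013] w 0.0136 j [-0.507  0.492  1.522 -0.     1.129 -1.367]
Rtool [[-0.7582, 0.6521, -0.0003], [0.6521, 0.7582, -0.0], [0.0002, -0.0002, -1.0]]
```

```bash
python3 -m handwheel '[0,0,0.0005,0,0,0,0, 0,0,0.0005,0,0,0,0, 0,0,0.001,0,0,0,0,0,0,0.001,0,0,0,0, 0,0,0.001,0,0,0,0]' 40 ; python3 -c "
from h import *
st()"
```

```text
time: 10.5
position: [0.5348, -0.2286, 0.1579]
tcp_rot: [-0.0, 0.348, 0.938, -0.0]
ft_force: [-3.8, 0.0, 1.4]
grip_width: 0.0138
t 10.5 pos [ 0.5348 -0.2286  0.1579] F [-3.76  0.02  1.43] T [-0.12   0.591  0.042] w 0.0138 j [-0.507  0.493  1.523 -0.     1.126 -1.367]
Rtool [[-0.7582, 0.652, -0.0002], [0.652, 0.7582, -0.0], [0.0001, -0.0001, -1.0]]
```

```bash
python3 -m handwheel '[0.0006,-0.0005,0,0,0,0,0, 0.0006,-0.0005,0.0005,0,0,0,0, 0.0006,-0.0005,0.001,0,0,0,0, 0.0006,-0.0005,0.001,0,0,0,0, 0.0006,-0.0005,0.001,0,0,0,0]' 40 ; python3 -c "
from h import *
st()"
```

```text
time: 11.0
position: [0.5343, -0.2287, 0.1569]
tcp_rot: [0.0, 0.348, 0.938, 0.0]
ft_force: [-0.6, -0.3, 1.9]
grip_width: 0.0135
t 11.0 pos [ 0.5343 -0.2287  0.1569] F [-0.63 -0.27  1.9 ] T [-0.199  0.05   0.011] w 0.0135 j [-0.507  0.493  1.525  0.     1.123 -1.368]
Rtool [[-0.7582, 0.652, 0.0002], [0.652, 0.7582, -0.0001], [-0.0002, 0.0001, -1.0]]
```

```bash
python3 -m handwheel '[0,0,0.0005,0,0,0,0, 0,0,0.001,0,0,0,0, 0,0,0.0015,0,0,0,0,0,0,0.002,0,0,0,0, 0,0,0.002,0,0,0,0]' 40 ; python3 -c "
from h import *
st()"
```

```text
time: 11.5
position: [0.5341, -0.2286, 0.1547]
tcp_rot: [-0.0, 0.348, 0.938, 0.0]
ft_force: [0.2, -0.7, -0.3]
grip_width: 0.0138
t 11.5 pos [ 0.5341 -0.2286  0.1547] F [ 0.18 -0.72 -0.34] T [-0.12  -0.157  0.054] w 0.0138 j [-0.507  0.496  1.528  0.     1.118 -1.368]
Rtool [[-0.7582, 0.6521, -0.0001], [0.6521, 0.7582, 0.0001], [0.0001, 0.0, -1.0]]
```

```bash
python3 -m handwheel '[0,0,0.001,0,0,0,0, 0,0,0.002,0,0,0,0, 0,0,0.003,0,0,0,0,0,0,0.003,0,0,0,0, 0,0,0.003,0,0,0,0]' 40 ; python3 -c "
from h import *
st()"
```

```text
time: 12.0
position: [0.5339, -0.2284, 0.1515]
tcp_rot: [-0.0, 0.348, 0.938, 0.0]
ft_force: [0.9, -0.2, -8.0]
grip_width: 0.0139
t 12.0 pos [ 0.5339 -0.2284  0.1515] F [ 0.87 -0.18 -7.98] T [-0.02  -0.311  0.038] w 0.0139 j [-0.507  0.5    1.531  0.     1.112 -1.368]
Rtool [[-0.7582, 0.652, -0.0007], [0.652, 0.7582, 0.0005], [0.0009, -0.0001, -1.0]]
```

```bash
python3 -m handwheel '[0,0,0.0005,0,0,0,0, 0,0,0.001,0,0,0,0, 0,0,0.0015,0,0,0,0,0,0,0.0015,0,0,0,0, 0,0,0.0015,0,0,0,0]' 40 ; python3 -c "
from h import *
st()"
```

```text
time: 12.5
position: [0.5341, -0.2286, 0.1505]
tcp_rot: [0.0, 0.348, 0.938, -0.0]
ft_force: [-0.7, 0.4, -3.5]
grip_width: 0.0137
t 12.5 pos [ 0.5341 -0.2286  0.1505] F [-0.65  0.39 -3.55] T [ 0.038 -0.068 -0.023] w 0.0137 j [-0.507  0.501  1.533 -0.     1.108 -1.368]
Rtool [[-0.7582, 0.652, -0.0], [0.652, 0.7582, -0.0], [-0.0, -0.0, -1.0]]
```

```bash
python3 -m handwheel '[0,0,0.0004,0,0,0,0, 0,0,0.0008,0,0,0,0, 0,0,0.0012,0,0,0,0,0,0,0.0012,0,0,0,0, 0,0,0.0012,0,0,0,0]' 40 ; python3 -c "
from h import *
st()"
```

```text
time: 13.0
position: [0.5342, -0.2287, 0.1498]
tcp_rot: [0.0, 0.348, 0.938, -0.0]
ft_force: [-2.5, 1.1, 6.6]
grip_width: 0.0135
t 13.0 pos [ 0.5342 -0.2287  0.1498] F [-2.51  1.14  6.61] T [0.306 0.462 0.031] w 0.0135 j [-0.507  0.501  1.533 -0.     1.106 -1.368]
Rtool [[-0.7582, 0.652, 0.0005], [0.652, 0.7582, -0.0003], [-0.0006, 0.0001, -1.0]]
```

```bash
python3 -m handwheel '[0,0.0001,-0.0005,0,0,0.1,0, 0,0.0003,-0.0005,0,0,0.2,0, 0,0.0004,-0.0005,0,0,0.3,0, -0.0001,0.0005,-0.0005,0,0,0.4,0, -0.0001,0.0006,-0.0005,0,0,0.5,0]' 40 ; python3 -c "
from h import *
st()"
```

```text
time: 13.5
position: [0.5347, -0.2286, 0.1499]
tcp_rot: [0.0, 0.571, 0.821, -0.0]
ft_force: [-0.6, -1.5, -1.3]
grip_width: 0.0137
t 13.5 pos [ 0.5347 -0.2286  0.1499] F [-0.63 -1.49 -1.27] T [-0.418  0.095  0.131] w 0.0137 j [-0.506  0.502  1.532 -0.     1.107 -0.863]
Rtool [[-0.349, 0.9371, 0.0002], [0.9371, 0.349, -0.0006], [-0.0006, -0.0, -1.0]]
```

```bash
for i in 1; do python3 -m handwheel '[0,0.0002,0,0,0,0.14,0, 0,0.0003,0,0,0,0.28,0, -0.0001,0.0005,0,0,0,0.42,0, -0.0002,0.0006,0,0,0,0.56,0, -0.0003,0.0008,0,0,0,0.7,0]' 40 ; done; python3 -c "
from h import *
st()"
```

```text
time: 14.0
position: [0.5358, -0.2286, 0.1499]
tcp_rot: [0.001, 0.818, 0.575, 0.0]
ft_force: [1.1, -1.9, -1.9]
grip_width: 0.0135
t 14.0 pos [ 0.5358 -0.2286  0.1499] F [ 1.15 -1.87 -1.95] T [-0.369 -0.225  0.074] w 0.0135 j [-0.506  0.503  1.53  -0.     1.108 -0.16 ]
Rtool [[0.3384, 0.941, 0.0008], [0.941, -0.3384, -0.0007], [-0.0003, 0.001, -1.0]]
```

```bash
for i in 1; do python3 -m handwheel '[0,0.0002,0,0,0,0.14,0, 0,0.0003,0,0,0,0.28,0, -0.0001,0.0005,0,0,0,0.42,0, -0.0002,0.0006,0,0,0,0.56,0, -0.0003,0.0008,0,0,0,0.7,0]' 40 ; done; python3 -c "
from h import *
st()"
```

```text
time: 14.5
position: [0.5367, -0.2293, 0.1499]
tcp_rot: [0.001, 0.966, 0.26, 0.0]
ft_force: [2.6, -3.4, -3.7]
grip_width: 0.014
t 14.5 pos [ 0.5367 -0.2293  0.1499] F [ 2.57 -3.37 -3.73] T [-0.597 -0.387  0.098] w 0.014 j [-0.506  0.504  1.528 -0.     1.108  0.539]
Rtool [[0.865, 0.5018, 0.0011], [0.5018, -0.865, -0.001], [0.0005, 0.0014, -1.0]]
```

```bash
python3 -m handwheel '[0.0002,0.0008,0.0002,0,0,0.14,0, 0.0001,0.001,0.0002,0,0,0.28,0, 0,0.0012,0.0002,0,0,0.42,0, 0,0.0014,0.0002,0,0,0.56,0, -0.0001,0.0015,0.0002,0,0,0.7,0]' 40 ;  python3 -c "
from h import *
st()"
```

```text
time: 15.0
position: [0.537, -0.2305, 0.1499]
tcp_rot: [0.0, 0.996, -0.087, 0.0]
ft_force: [-1.8, -2.5, 0.8]
grip_width: 0.0137
t 15.0 pos [ 0.537  -0.2305  0.1499] F [-1.77 -2.47  0.78] T [-0.387  0.239  0.098] w 0.0137 j [-0.507  0.505  1.525 -0.     1.11   1.238]
Rtool [[0.9848, -0.1734, 0.0006], [-0.1734, -0.9848, -0.0008], [0.0008, 0.0007, -1.0]]
```

```bash
for i in 1; do python3 -m handwheel '[0,0.0002,0,0,0,0.14,0, 0,0.0003,0,0,0,0.28,0, -0.0001,0.0005,0,0,0,0.42,0, -0.0002,0.0006,0,0,0,0.56,0, -0.0003,0.0008,0,0,0,0.7,0]' 40 ; done; python3 -c "
from h import *
st()"
```

```text
time: 15.5
position: [0.5365, -0.2315, 0.1499]
tcp_rot: [0.0, 0.906, -0.423, 0.0]
ft_force: [-2.4, -3.3, 1.4]
grip_width: 0.0138
t 15.5 pos [ 0.5365 -0.2315  0.1499] F [-2.45 -3.31  1.41] T [-0.664  0.5    0.095] w 0.0138 j [-5.090e-01  5.050e-01  1.526e+00 -1.000e-03  1.110e+00  1.936e+00]
Rtool [[0.6415, -0.7671, 0.0004], [-0.7671, -0.6415, -0.0011], [0.0011, 0.0004, -1.0]]
```

```bash
python3 -m handwheel '[0.0002,0.0008,0,0,0,0.14,0, 0.0001,0.001,0,0,0,0.28,0, 0,0.0012,0,0,0,0.42,0, 0,0.0014,0,0,0,0.56,0, -0.0001,0.0015,0,0,0,0.7,0]' 40 ;  python3 -c "
from h import *
st()"
```

```text
time: 16.0
position: [0.5353, -0.232, 0.1499]
tcp_rot: [-0.0, -0.706, 0.708, -0.0]
ft_force: [-1.3, -0.6, 1.4]
grip_width: 0.0139
t 16.0 pos [ 0.5353 -0.232   0.1499] F [-1.33 -0.56  1.37] T [-0.036  0.364  0.082] w 0.0139 j [-0.511  0.504  1.528 -0.     1.109  2.634]
Rtool [[-0.0035, -1.0, 0.0004], [-1.0, 0.0035, -0.0006], [0.0006, -0.0004, -1.0]]
```

```bash
python3 -m handwheel '[0,0,0,0,0,0,0.08, 0,0,0,0,0,0,0.08,0,0,0,0,0,0,0.08,0,0,0,0,0,0,0.08,0,0,0,0,0,0,0.08]'; python3 -c "
from h import *
st()"
```

```text
time: 16.5
position: [0.5352, -0.2318, 0.1495]
tcp_rot: [0.0, 0.708, -0.706, 0.0]
ft_force: [0.9, 0.2, 0.1]
grip_width: 0.0509
t 16.5 pos [ 0.5352 -0.2318  0.1495] F [0.95 0.16 0.12] T [ 0.117 -0.074 -0.015] w 0.0509 j [-0.511  0.505  1.528 -0.     1.109  2.627]
Rtool [[0.0033, -1.0, 0.0], [-1.0, -0.0033, -0.0001], [0.0001, -0.0, -1.0]]
```

```bash
python3 -m handwheel '[-0.0018,-0.0003,-0.04,0,0,0,0.08, -0.0018,-0.0003,-0.05,0,0,-0.14,0.08, -0.0018,-0.0003,-0.05,0,0,-0.28,0.08, -0.0018,-0.0003,-0.05,0,0,-0.42,0.08, -0.0018,-0.0003,-0.05,0,0,-0.56,0.08]'; for i in 1 2 3; do python3 -m handwheel '[0,0,0,0,0,-0.145,0.08, 0,0,0,0,0,-0.29,0.08, 0,0,0,0,0,-0.435,0.08, 0,0,0,0,0,-0.58,0.08, 0,0,0,0,0,-0.725,0.08]'; done
python3 - <<'E'
from h import *
o,r=st()
ci=viewer.camera_info("wrist"); im,d=viewer.read_camera("wrist"); save("w4",im)
P=cloud(ci,d);Z=P[...,2]
m=(Z>.168)&(Z<.182)&(np.hypot(P[...,0]-.5355,P[...,1]+.23)<.045)
c=P[m][:,:2];print(len(c),cv2.minAreaRect((c*1000).astype(np.float32))); w,e=np.linalg.eigh(np.cov(c.T)); a=np.degrees(np.arctan2(e[1,1],e[0,1]));print(c.mean(0),a, np.median(P[m][:,2]))
m=(np.hypot(P[...,0]-.5355,P[...,1]+.23)<.085)&(Z>.12)&(Z<.15); print("plate z",np.median(Z[m]),m.sum())
plan(.5355,-.230,.15,a if a>0 else a+180)
E
```

```text
time: 17.0
position: [0.5355, -0.23, 0.1996]
tcp_rot: [-0.0, 0.877, -0.48, 0.0]
ft_force: [-0.8, 0.7, -0.5]
grip_width: 0.0801
time: 17.5
position: [0.5354, -0.2299, 0.1995]
tcp_rot: [-0.0, 0.99, -0.138, -0.0]
ft_force: [0.1, 0.6, -0.2]
grip_width: 0.0797
time: 18.0
position: [0.5354, -0.2299, 0.1995]
tcp_rot: [-0.0, 0.975, 0.222, -0.0]
ft_force: [0.6, -0.5, -0.0]
grip_width: 0.0801
time: 18.5
position: [0.5354, -0.2299, 0.1995]
tcp_rot: [-0.0, 0.833, 0.554, -0.0]
ft_force: [-0.7, -0.6, 0.5]
grip_width: 0.0798
t 18.5 pos [ 0.5354 -0.2299  0.1995] F [-0.66 -0.59  0.51] T [-0.039 -0.066  0.058] w 0.0798 j [-0.508  0.448  1.471  0.     1.222 -0.11 ]
Rtool [[0.3872, 0.922, -0.0], [0.922, -0.3872, 0.0], [0.0, -0.0001, -1.0]]
2056 ((535.222900390625, -230.00479125976562), (70.18275451660156, 14.384900093078613), 89.59204864501953)
[ 0.53606227 -0.22731283] 89.53138789265705 0.17614641998339184
plate z 0.1348245121574789 26810
t 18.55 pos [ 0.5354 -0.2299  0.1995] F [0.41 0.52 0.18] T [ 0.013 -0.02  -0.023] w 0.0798 j [-0.508  0.448  1.471 -0.     1.222 -0.121]
Rtool [[0.3779, 0.9258, -0.0], [0.9258, -0.3779, 0.0], [-0.0, -0.0, -1.0]]
yaw 67.79536572453624 shift [-0.      0.0001  0.0495] rotvec [-0.     -0.     -0.3794]
```

View pics/w4.png

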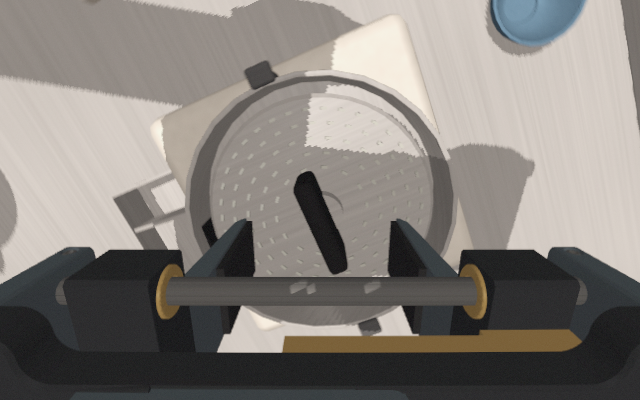

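```bash
python3 -m handwheel '[0,0,0,0,0,-0.14,0.08, 0,0,0,0,0,-0.28,0.08, 0,0,0.01,0,0,-0.38,0.08, 0,0,0.03,0,0,-0.38,0.08, 0,0,0.0487,0,0,-0.38,0.05]'; for i in 1 2 3; do python3 -m handwheel '[0,0,0,0,0,0,0,0,0,0,0,0,0,0,0,0,0,0,0,0,0,0,0,0,0,0,0,0,0,0,0,0,0,0,0]' 40;done; python3 -c "
from h import *
st()"
```

```text
time: 19.05
position: [0.5356, -0.23, 0.1504]
tcp_rot: [0.0, 0.717, 0.698, 0.0]
ft_force: [-0.0, -0.5, -0.3]
grip_width: 0.075
time: 19.55
position: [0.5357, -0.2301, 0.1515]
tcp_rot: [0.001, 0.716, 0.698, 0.0]
ft_force: [0.4, 0.1, -0.2]
grip_width: 0.035
time: 20.05
position: [0.5354, -0.23, 0.1509]
tcp_rot: [0.0, 0.716, 0.698, -0.0]
ft_force: [-2.1, -0.2, 3.7]
grip_width: 0.0138
time: 20.55
position: [0.5354, -0.23, 0.1509]
tcp_rot: [0.0, 0.716, 0.698, -0.0]
ft_force: [-2.0, -0.1, 5.4]
grip_width: 0.0135
t 20.55 pos [ 0.5354 -0.23    0.1509] F [-1.97 -0.05  5.44] T [0.01  0.404 0.022] w 0.0135 j [-0.508  0.502  1.528 -0.     1.112 -0.484]
Rtool [[0.0245, 0.9997, -0.0], [0.9997, -0.0245, -0.0], [-0.0, -0.0, -1.0]]
```

```bash
for i in 1 2 3; do python3 -m handwheel '[0,0,0,0,0,0.14,0, 0,0,0,0,0,0.28,0, 0,0,0,0,0,0.42,0, 0,0,0,0,0,0.56,0, 0,0,0,0,0,0.7,0]' 40 ; done; python3 -m handwheel '[0,0,0,0,0,0.12,0, 0,0,0,0,0,0.24,0, 0,0,0,0,0,0.36,0, 0,0,0,0,0,0.48,0, 0,0,0,0,0,0.56,0]' 40; python3 -c "
from h import *
st()"
```

```text
time: 21.05
position: [0.5356, -0.2301, 0.1509]
tcp_rot: [0.0, 0.913, 0.408, 0.0]
ft_force: [-1.4, -1.6, 3.7]
grip_width: 0.0137
time: 21.55
position: [0.5356, -0.2303, 0.1509]
tcp_rot: [0.0, 0.998, 0.07, 0.0]
ft_force: [-1.6, -2.7, 3.4]
grip_width: 0.0139
time: 22.05
position: [0.5356, -0.2304, 0.1509]
tcp_rot: [0.0, 0.961, -0.276, 0.0]
ft_force: [-1.2, -3.4, 3.4]
grip_width: 0.0142
time: 22.55
position: [0.5355, -0.2305, 0.151]
tcp_rot: [0.0, 0.848, -0.531, 0.0]
ft_force: [-2.7, -3.9, 4.4]
grip_width: 0.0137
t 22.55 pos [ 0.5355 -0.2305  0.151 ] F [-2.71 -3.92  4.44] T [-0.686  0.592  0.114] w 0.0137 j [-5.090e-01  5.020e-01  1.527e+00 -1.000e-03  1.111e+00  2.181e+00]
Rtool [[0.437, -0.8995, 0.0001], [-0.8995, -0.437, -0.0009], [0.0009, 0.0003, -1.0]]
```

```bash
python3 -m handwheel '[0,0,0,0,0,0,0.09, 0,0,0,0,0,0,0.09,0,0,0,0,0,0,0.09,0,0,0,0,0,0,0.09,0,0,0,0,0,0,0.09]'; python3 -m handwheel '[0,0,-0.01,0,0,0,0.09, 0,0,-0.03,0,0,0,0.09,0,0,-0.06,0,0,0,0.09,0,0,-0.09,0,0,0,0.09,0,0,-0.1,0,0,0,0.09]'
python3 - <<'E'
from h import *
o,r=st()
ci=viewer.camera_info("wrist"); im,d=viewer.read_camera("wrist"); save("w5",im)
P=cloud(ci,d);Z=P[...,2]
m=(Z>.168)&(Z<.182)&(np.hypot(P[...,0]-.5355,P[...,1]+.23)<.045)
c=P[m][:,:2];print(len(c),cv2.minAreaRect((c*1000).astype(np.float32))); w,e=np.linalg.eigh(np.cov(c.T)); a=np.degrees(np.arctan2(e[1,1],e[0,1]));print(a, np.median(P[m][:,2]))
m=(np.hypot(P[...,0]-.5355,P[...,1]+.23)<.085)&(Z>.12)&(Z<.15);X=P[m]; print("plate z",np.median(Z[m]),m.sum(),np.linalg.lstsq(np.c_[X[:,:2],np.ones(len(X))],X[:,2],rcond=None)[0])
im,d=viewer.read_camera("scene"); save("s2",im)
E
```

```text
time: 23.05
position: [0.5355, -0.2299, 0.1508]
tcp_rot: [-0.0, 0.849, -0.528, -0.0]
ft_force: [-0.7, -0.1, -0.1]
grip_width: 0.0509
time: 23.55
position: [0.5366, -0.2305, 0.2546]
tcp_rot: [-0.0, 0.849, -0.528, 0.002]
ft_force: [0.6, -0.7, 0.6]
grip_width: 0.0891
t 23.55 pos [ 0.5366 -0.2305  0.2546] F [ 0.56 -0.75  0.6 ] T [ 0.099  0.045 -0.032] w 0.0891 j [-0.508  0.396  1.397  0.     1.343  2.176]
Rtool [[0.4416, -0.8972, 0.0042], [-0.8972, -0.4416, -0.0023], [0.0039, -0.0027, -1.0]]
1311 ((535.9251708984375, -230.23524475097656), (13.77701187133789, 68.94761657714844), 25.918123245239258)
115.83454008795547 0.17634590704073866
plate z 0.13493952885458987 22318 [-0.00069236  0.00142837  0.1358767 ]
```

View pics/w5.png

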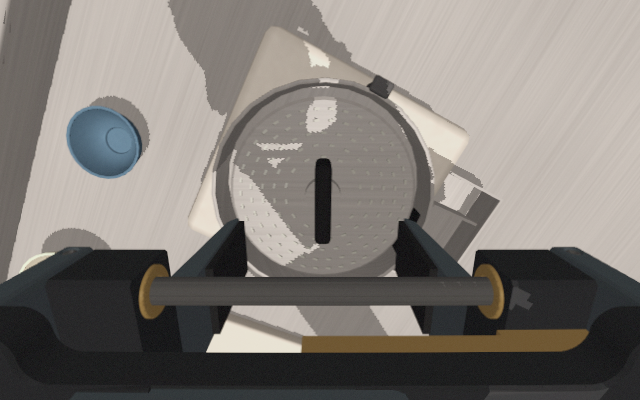

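View pics/s2.png

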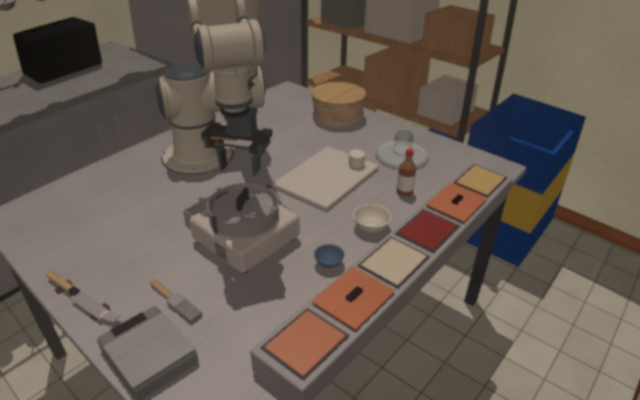

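```bash
python3 -c "
from h import *
st(); arm.job_done()"
```

```text
t 23.65 pos [ 0.5361 -0.2303  0.2527] F [ 0.89  0.15 -1.14] T [ 0.088 -0.01  -0.009] w 0.0896 j [-0.508  0.398  1.4    0.     1.341  2.176]
Rtool [[0.4415, -0.8973, 0.0029], [-0.8973, -0.4415, -0.0016], [0.0027, -0.0019, -1.0]]
the job is handed in; nothing more can be done
```

The disc is back on the spindle, fully home, and I turned it just over one full turn. I released it, raised the arm clear and handed the job in at 23.65 s.

**Fitting:** I lined the slots up with the key by camera (key at about 139.5°). The disc dropped onto the key first time and was caught. It passed the plungers at about 5.5 N and met the shoulder at about 10 N. A side force of about 3.8 N showed up during the press; moving the tool 0.8 mm removed it.

**Turning:** I turned it clockwise in two strokes with one regrasp, about 384° (6.7 rad). Allowing for the play on the key, the spindle should stand at 6.4 rad or more. Wrist torque stayed around 0.1 N m, which matches the spindle's stated friction. Side forces stayed below about 5 N.

**Last checks:**
- **Height:** the handle top measured 176 mm and the plate 135 mm, against 176 and 134 mm expected for a seated disc.
- **Position:** the handle centre was within 1 mm of the spindle axis, and the tilt was under 0.002 rad.
- **Other items:** by eye, the other items look unmoved in the final scene picture. I did not measure their positions.

The spindle angle itself cannot be read. It is inferred from the turn of the handle and the steady torque. The top and wrist cameras disagreed by about 3 mm along x on both the disc and the spindle. I went with the wrist camera, and the fit bore that out.

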